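Set the bow gauge to its length mark and squeeze its cam lever shut

TASK

Set the ribbon bow gauge on the counter, right of the scale: with its cam lever still open, slide the upright leg along the rail until the nib on its shoe stands opposite the tip of the brass length marker. Then, holding the leg there between the fingers, squeeze the cam lever fully shut against the post without letting the leg slip off the mark. Finish still squeezing post and lever together: do not let go, and leave the ribbon spools and the chocolate tablet where they are.

Things in the scene. Friction and masses are not known exactly. Their poses are not given: they have to be found in the camera images.
- bow_gauge: Bow gauge, fixed to the counter: a light wooden rail 64 mm wide (x) and 290 mm long, from y = -150 to +140 mm, top at z = 22 mm with an aluminium track along it at x = 4 mm. A fixed round peg (18 mm across, top at z = 94 mm) stands at y = +115 mm. Origin: on the counter under the rail; z up, y along the rail from the sliding leg to the fixed peg, x across, away from the robot. It lies at a different place and yaw (up to 0.4 rad) each time.
- sliding_leg (a joint): Travel of the sliding leg along the rail, m: 0 nearest the fixed peg (leg at y = +40 mm of the gauge), growing towards -y of the gauge, 0.14 at the end. It drags with about 3 N and stays where it is left; closing the lever does not change this drag.
- leg_post (a point): Upright post of the sliding leg: plain aluminium bar 30 mm (x) by 22 mm (y) by 66 mm high with a rubber strip on its +y face. This point: centre of its underside, 35 mm above the counter, so its top is at 101 mm; axes parallel to the gauge's. It rises from a dark shoe 34 by 34 mm, 3 mm nearer the fixed peg than the shoe's centre.
- cam_lever (a joint): Angle of the cam lever, rad: 0 fully open (leaning 0.35 rad away from the post, towards -y of the gauge), 0.35 fully shut (upright, flat against the post's -y side). It turns about a level pin along x, 21 mm to the -y side of the post's centre and 36 mm above the counter. It is stiff (0.3 N m, about 5 N at the thumb pad) and stays where it is left; pushed alone, the whole leg slides away instead.
- lever_pad (a point): Blade of the cam lever: a steel strip 18 mm wide with a black thumb pad 26 mm wide, 7 mm thick, whose far end is 67 mm from the pin (about 100 mm above the counter). This point: centre of the thumb pad, 56 mm from the pin. Across post and thumb pad the width to squeeze (along the gauge's y), 85 mm above the counter and higher, is about 58 mm with the lever open and 36 mm shut, measured from the post's +y face.
- leg_nib (a point): Tip of the small dark nib on the front (-x) side of the sliding leg's shoe; it moves with the leg, 27 mm above the counter.
- length_marker: Brass clip, 14 mm wide, fixed over the front edge of the rail; axes parallel to the gauge's. It stands at a different place along the rail each time, always towards -y from where the leg starts.
- mark_tip (a point): Pointed tip of the brass length marker, on top of the rail, 25 mm above the counter. The leg is at the mark when leg_nib and mark_tip have the same position along the gauge's y.
- spool_ivory: Ivory ribbon spool, 66 by 73 by 24 mm, standing loose behind the rail; leave alone. Origin: centre of its underside.
- spool_brown: Brown ribbon spool, 68 by 75 by 22 mm, standing loose in front of the rail; leave alone. Origin: centre of its underside.
- tablet: Chocolate tablet in a dark wrapper, 158 by 80 by 11 mm, lying loose to the right of the gauge; leave alone. Origin: centre of its underside.

How it is judged:
By the outcome, as a careful person would: the job done as asked, in the order asked, and still so for the second after the job is handed in, while the arm keeps its last pose, push and grip.
It also fails if it takes over 51 s, if anything falls off the work surface, if the arm or the gripper's body presses on something with over 40 N, if the wrist force passes 120 N, or if a joint passes its speed limit or range.

ROBOT

A 6-joint arm with a two-finger parallel gripper is mounted at the origin on a cart in front of the work surface, level with it; the furniture and walls round the work are solid. World frame = base frame: x ahead of the robot, y to its left, z up, the work surface at z = 0. Lengths are in m, angles in rad, forces in N, time in s.
With the tool pointing down it reaches from about 0.4 to 0.825 m from the base axis. Payload 7 kg.
Tool frame: the origin (TCP) lies between the finger pads; the fingertips stand 8 mm ahead of it and the grasp point (between the pads) lies 11 mm behind it (arm.finger_overhang is the distance from the TCP to the fingertips, in m); z points along the fingers, y is the line along which they close (so a half turn about z gives the same grasp; the last joint's range is limited). The gripper opens to 88 mm and grips with 3 to 60 N. Pads are 19 mm wide; open, the fingers measure 130 mm over their backs; the gripper's body (78 mm by 193 mm) begins 47 mm behind the grasp point.
Start: joints at [-0.819, 0.359, 0.012, 0, -1.224, -0.288], TCP at [0.302, -0.604, 0.235] pointing down, gripper open.
Joint ranges: [-3.07, 3.07], [-1.43, 2.12], [-1.02, 1.25], [-3.03, 1.67], [-3.05, -0], [-3.03, 3.03]. Speed limits (rad/s): [2.39, 2.39, 3.01, 3.14, 3.14, 3.14].

INTERFACE

Orientations are given as [roll, pitch, yaw] about the fixed x, y, z axes, in that order (R = Rz(yaw) Ry(pitch) Rx(roll)).
In Python, from station import arm gives the robot as it stands.
- The arm moves only by the tool move_arm, never from a script. Its argument "rows" is text: rows parted by semicolons, each of 7 numbers parted by spaces: the turn, a rotation vector about the tool's x, y, z in degrees, then the shift along the tool's x, y, z in m, then the finger opening in m, from 0 to 0.0876. A call has 1 to 8 rows; each row shifts and turns the commanded pose from where the row before left it, along the tool's axes as they then stand; what a row does not reach is not made up. A row lasts 1/8 s, in which the tool goes at most 62.5 mm and 10.7 degrees, less where a joint would pass 70% of its speed; a pose out of reach is approached as far as the arm can. A call is refused whole if a number of a shift passes 0.0625 or a number of a turn 10.7, either way. A call with a gripper value outside its range is refused whole. The fingers move at their own pace and stop on an object; "squeeze" is the grip in N (left out, the last holds). Time passes only in rows, so rows that do not move let the fingers close. It gives the time, the measured TCP pose, the force, the opening and the grip force at its end, in the units of the state.
- arm.get_state(): the state, without advancing time (a new reading comes with each control period).
- arm.grab_frame(name): name is "side" or "top" or "wrist"; returns (picture, depth): 480x640x3 uint8, blue, green, red; 480x640 float32, m along the optical axis (not along the pixel's ray), 0 where there is no reading.
- arm.camera_model(name): a dict with "mtx" (3x3 intrinsics, pixels), "camera_from_world" (4x4, takes a point from world to camera coordinates); the wrist camera has in their place "mount" (4x4, takes a point from camera to tool coordinates, whose origin is the TCP and whose axes are the flange's). Camera axes: x right, y down, z forward; pixel columns grow to the right and rows downward; lengths in m; the calibration is good to about 2 mm. The wrist camera is an equidistant fisheye: a pixel r from the principal point sees the ray r / f radians off the axis. A picture is of the moment at which its call begins: read the wrist's pose just before it. camera_model takes no time and is no camera call.
- arm.job_done(): hands the job in; it is judged then, once.
The state is a dict: "t": time; "q": joint angles; "qd": joint speeds; "joint_efforts": joint torques, N m; "eef_pos": TCP position; "ee_rot": TCP orientation; "force": force on the tool from outside, world axes, zero at the start; "moment": the same for the moment, N m; "width": finger opening in m; "gripper_force": force on a finger pad.
Only numpy, scipy, OpenCV 4.12 (cv2) and the standard library are available. Lean on these libraries where they do the work, as an engineer would, in place of code of your own. Each camera call takes 0.05 s, during which the arm holds its last target. There are 200 camera calls.

## Working session

There is one attempt and no reset: what is moved stays moved. The work goes in short steps, Python scripts to look and compute and a tool call to move; the robot and the scene stay as the last step left them, time stands still between calls to the robot, and variables do not carry over. Pictures are saved under pics/ and viewed, at most 10 in all, crops included, and the job is handed in when it is done.

Besides the shell and the picture viewer there is one more tool, called after "Emit:" by a JSON object that holds its "api" and its "payload", one argument or row to a line. move_arm: Moves the arm, as the interface text tells. Its arguments: {"type":"object","properties":{"rows":{"type":"string"},"squeeze":{"type":"number"}},"required":["rows"]}

```bash
mkdir -p pics; python3 - <<'E'
from station import arm
import cv2,numpy as np
s=arm.get_state();print(s)
for n in("top","side"):
    p,d=arm.grab_frame(n);cv2.imwrite(f"pics/{n}0.png",p);np.savez(f"{n}0.npz",p=p,d=d)
    m=arm.camera_model(n);print(n,m)
print(arm.camera_model("wrist"))
E
```

```text
{'t': 0.0, 'q': array([-8.18866837e-01,  3.59370026e-01,  1.10744779e-02, -3.07571863e-04,
       -1.22412313e+00, -2.88124023e-01]), 'qd': array([ 5.55237761e-04, -6.13687900e-05, -7.27311541e-04,  6.61659166e-04,
        1.63845973e-04, -6.13305822e-04]), 'joint_efforts': array([ 7.45779507e-04, -5.82715845e+01,  2.93058068e+01,  6.99703261e+00,
        6.98031407e-03, -1.52005596e-04]), 'eef_pos': array([ 0.30173201, -0.60327953,  0.23364806]), 'ee_rot': array([ 3.13995501e+00, -1.83816015e-04, -2.67789177e+00]), 'force': array([ 0.41289202,  0.03803747, -0.19108104]), 'moment': array([-0.01166771,  0.0302799 ,  0.00087662]), 'gripper_force': 0.0, 'width': 0.08755513788084049}
top {'mtx': array([[589.33109132,   0.        , 320.5088871 ],
       [  0.        , 589.33109132, 226.69416468],
       [  0.        ,   0.        ,   1.        ]]), 'camera_from_world': array([[ 0.01000931, -0.99944705,  0.03170805, -0.46245871],
       [-0.99424413, -0.01332982, -0.10630584,  0.54030911],
       [ 0.10666972, -0.0304615 , -0.99382779,  1.01742432],
       [ 0.        ,  0.        ,  0.   
[... 271 characters left out ...]
,
       [-0.30922629, -0.540201  , -0.78266339, -0.00380767],
       [ 0.37487322,  0.68711819, -0.62236537,  1.30728207],
       [ 0.        ,  0.        ,  0.        ,  1.        ]])}
{'mtx': array([[371.64829954,   0.        , 320.73339323],
       [  0.        , 371.64829954, 241.65500273],
       [  0.        ,   0.        ,   1.        ]]), 'mount': array([[ 1.48532426e-04, -9.50629515e-01, -3.10328057e-01,
         8.59707147e-02],
       [ 9.99999951e-01,  2.27084080e-04, -2.16997490e-04,
         7.93976417e-04],
       [ 2.76754780e-04, -3.10328009e-01,  9.50629502e-01,
        -1.50614735e-01],
       [ 0.00000000e+00,  0.00000000e+00,  0.00000000e+00,
         1.00000000e+00]])}
```

View pics/top0.png

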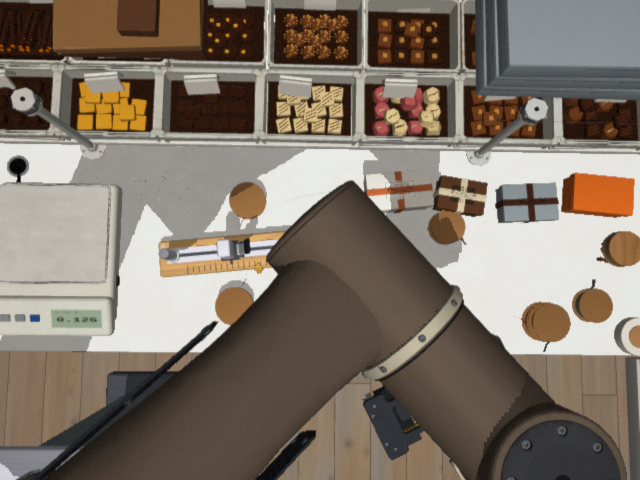

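View pics/side0.png

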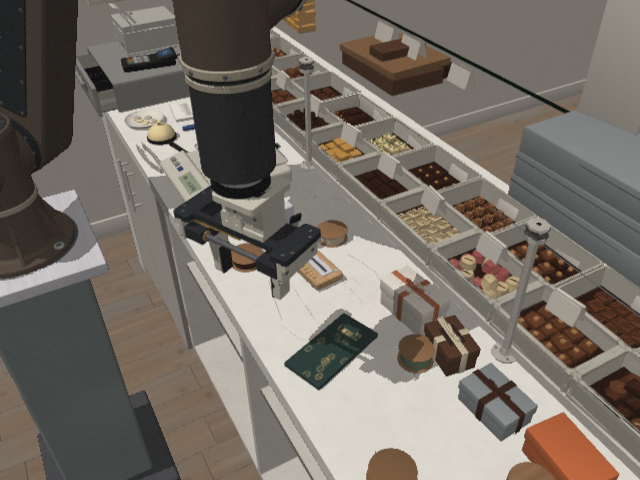

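The top view shows the gauge: peg near (168,255), leg near (230,248) and marker near (259,267). I'll crop it larger.

```bash
cat > h.py <<'E'
import numpy as np
from station import arm
def pt(n,u,v,z):
    m=arm.camera_model(n);K=m["mtx"];T=m["camera_from_world"];R=T[:3,:3];c=-R.T@T[:3,3]
    r=R.T@np.linalg.inv(K)@[u,v,1];return c+r*(z-c[2])/r[2]
def cloud(n,d):
    m=arm.camera_model(n);K=m["mtx"];T=m["camera_from_world"]
    v,u=np.mgrid[:480,:640];P=np.stack([(u-K[0,2])/K[0,0]*d,(v-K[1,2])/K[1,1]*d,d],-1)
    return (P-T[:3,3])@T[:3,:3]
E
python3 - <<'E'
from h import *
import cv2
a=np.load("top0.npz");p=a["p"];d=a["d"]
c=p[220:290,150:290];cv2.imwrite("pics/c1.png",cv2.resize(c,None,fx=5.7,fy=5.7,interpolation=cv2.INTER_CUBIC))
P=cloud("top",d)
sub=P[220:290,150:285]
m=(sub[...,2]>.085)&(sub[...,2]<.11);ys,xs=np.nonzero(m)
l,n=None,None
nn,lab,st,ce=cv2.connectedComponentsWithStats(m.astype(np.uint8))
for i in range(1,nn):
    if st[i,4]>5: print(st[i]+[150,220,0,0,0],sub[lab==i].mean(0))
for px,z in(((168,255),.094),((230,248),.101),((259,267),.025)):print(pt("top",*px,z))
E
```

```text
[216 239  15  19 246] [ 0.50163442 -0.29268757  0.09916123]
[244 238   7  16  86] [ 0.50563821 -0.33116324  0.0959513 ]
[159 248  11  11  94] [ 0.49163865 -0.19317678  0.09265672]
[ 0.48862449 -0.20051277  0.094     ]
[ 0.50108712 -0.30393862  0.101     ]
[ 0.47294272 -0.34715895  0.025     ]
```

View pics/c1.png

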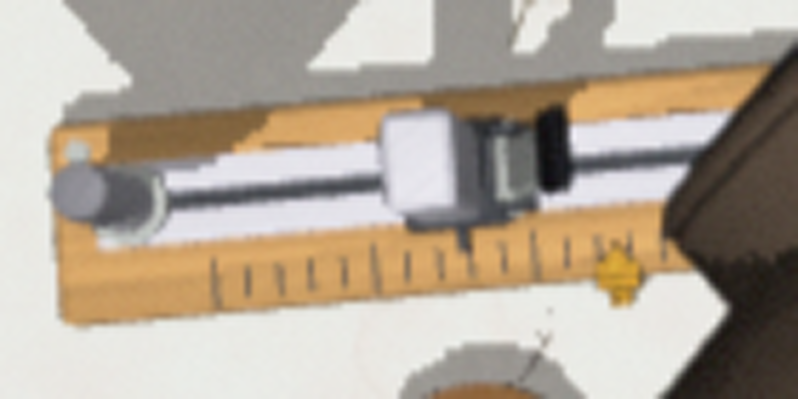

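Post top is near (224,248), the nib tip near (231.7,263.5) and the marker tip near (258.4,262.6). The gauge yaw is about 0.1. Next I move above the leg, with tool y along the gauge's y.

Emit:
{"api": "move_arm", "payload": {
  "rows": "0 0 10.4 0 0 0 0.0876;0 0 10.4 0 0 0 0.0876;0 0 0 -0.0376 0.0436 0.0058 0.0876;0 0 0 -0.0376 0.0436 0.0058 0.0876;0 0 0 -0.0376 0.0436 0.0058 0.0876;0 0 0 -0.0376 0.0436 0.0058 0.0876;0 0 0 -0.0376 0.0436 0.0058 0.0876;0 0 0 -0.0376 0.0436 0.0058 0.0876"
}}

```text
t: 1.1
eef_pos: [0.5008, -0.319, 0.1994]
ee_rot: [3.141, -0.0, -3.041]
force: [1.2, -0.5, -1.3]
width: 0.0876
gripper_force: 0.0
```

Emit:
{"api": "move_arm", "payload": {
  "rows": "0 0 0 0 0 0 0.0876;0 0 0 0 0 0 0.0876"
}}

```text
t: 1.35
eef_pos: [0.5, -0.3204, 0.1995]
ee_rot: [3.141, -0.001, -3.04]
force: [0.4, -0.7, -0.9]
width: 0.0876
gripper_force: 0.0
```

```bash
cat >> h.py <<'E'
import cv2
from scipy.spatial.transform import Rotation as Ro
def wcam():
    s=arm.get_state();m=arm.camera_model("wrist");T=np.eye(4);T[:3,:3]=Ro.from_euler("xyz",s["ee_rot"]).as_matrix();T[:3,3]=s["eef_pos"]
    return s,m["mtx"],T@m["mount"]
def wpt(K,W,u,v,z):
    a=np.array([u-K[0,2],v-K[1,2]])/K[0,0];r=np.hypot(*a);q=np.array([*(a*np.sinc(r/np.pi)),np.cos(r)])
    q=W[:3,:3]@q;c=W[:3,3];return c+q*(z-c[2])/q[2]
def wpix(K,W,p):
    q=W[:3,:3].T@(np.array(p)-W[:3,3]);n=np.hypot(*q[:2]);t=np.arctan2(n,q[2]);return K[:2,2]+K[0,0]*t*q[:2]/n
E
python3 - <<'E'
from h import *
s,K,W=wcam();p,d=arm.grab_frame("wrist");np.savez("w1.npz",p=p,d=d,K=K,W=W);cv2.imwrite("pics/w1.png",p)
print(s["eef_pos"],s["ee_rot"],s["t"])
E
```

```text
[ 0.49999436 -0.32042137  0.19947021] [ 3.14134144e+00 -7.60108279e-04 -3.03976739e+00] 1.35
```

View pics/w1.png

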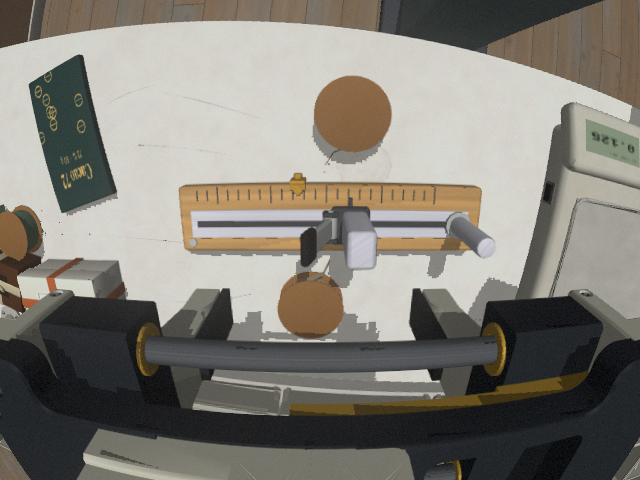

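The wrist view shows the whole rail. The marker is near (297,184), the nib near (349,203) and the post near (360,240). I'll enlarge it.

```bash
python3 - <<'E'
from h import *
a=np.load("w1.npz");p=a["p"];K=a["K"];W=a["W"]
cv2.imwrite("pics/w1c.png",cv2.resize(p[165:280,270:410],None,fx=5,fy=5,interpolation=cv2.INTER_CUBIC))
for u,v in((181,186),(480,186),(189,255),(482,249)):print(wpt(K,W,u,v,.022))
# rail edge by colour
hsv=cv2.cvtColor(p,cv2.COLOR_BGR2HSV)
m=cv2.inRange(hsv,(8,90,90),(25,255,255))
f=[];
for u in range(195,475,5):
    if 280<u<310: continue
    v=np.nonzero(m[178:200,u])[0]
    if len(v): f.append(wpt(K,W,u,178+v[0],.022))
f=np.array(f);c=np.polyfit(f[:,1],f[:,0],1);print(c,np.std(f[:,0]-np.polyval(c,f[:,1])),len(f))
E
```

```text
[ 0.47957186 -0.45355894  0.022     ]
[ 0.45008837 -0.17345815  0.022     ]
[ 0.54758579 -0.44535849  0.022     ]
[ 0.51196446 -0.15707593  0.022     ]
[-0.10230924  0.43268543] 0.00025078038285048946 51
```

View pics/w1c.png

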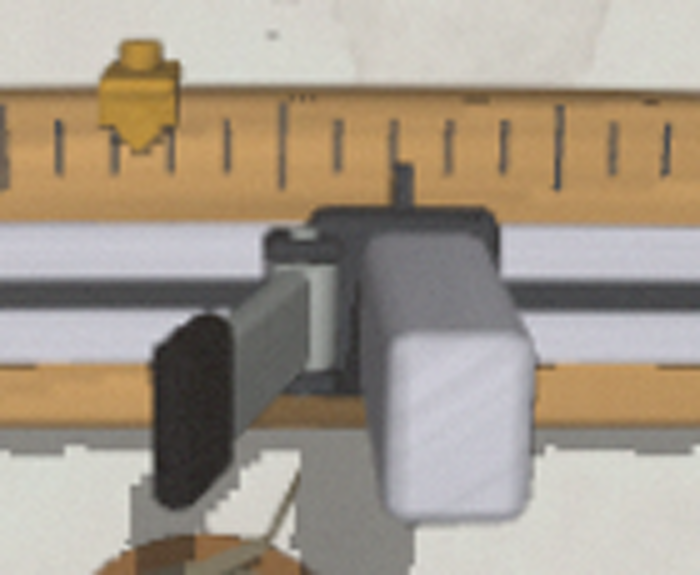

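```bash
cat >> h.py <<'E'
GY=np.array([-np.sin(.102),np.cos(.102),0]);GX=np.array([np.cos(.102),np.sin(.102),0])
E
python3 - <<'E'
from h import *
a=np.load("w1.npz");K=a["K"];W=a["W"];t=arm.get_state()["eef_pos"]
P={}
for n,u,v,z in(("mark",298-.4,195.4-.4,.025),("nib",350.2,197.2,.027),("top",361.4,250,.101),("pegtop",483,243,.094),("padtop",301+4.,242,.1)):
    P[n]=wpt(K,W,u,v,z);print(n,P[n].round(4),"rel tcp gx,gy",((P[n]-t)@GX).round(4),((P[n]-t)@GY).round(4))
for n,u,v,z in(("mark",258.4,262.6,.025),("nib",231.7,263.5,.027),("top",224,248,.101)):
    q=pt("top",u,v,z);print("top",n,((q-t)@GX).round(4),((q-t)@GY).round(4))
print((P["nib"]-P["mark"])@GY)
E
```

```text
mark [ 0.4784 -0.3431  0.025 ] rel tcp gx,gy -0.0234 -0.0197
nib [ 0.4752 -0.2965  0.027 ] rel tcp gx,gy -0.0219 0.0269
top [ 0.4984 -0.2912  0.101 ] rel tcp gx,gy 0.0017 0.0299
pegtop [ 0.4856 -0.1951  0.094 ] rel tcp gx,gy -0.0012 0.1267
padtop [ 0.4968 -0.3317  0.1   ] rel tcp gx,gy -0.004 -0.0103
top mark -0.0214 -0.0228
top nib -0.0188 0.0244
top top 0.004 0.0268
0.046688126844206514
```

Emit:
{"api": "move_arm", "payload": {
  "rows": "0 0 0 -0.003 0.012 0.02 0.0876;0 0 0 0 0 0.03 0.0876;0 0 0 0 0 0.03 0.0876;0 0 0 0 0 0.0385 0.0876;0 0 0 0 0 0 0.0876"
}}

```text
t: 2.02
eef_pos: [0.499, -0.309, 0.0788]
ee_rot: [3.139, -0.005, -3.043]
force: [-0.1, 0.7, 0.5]
width: 0.0878
gripper_force: 0.0
```

Emit:
{"api": "move_arm", "payload": {
  "rows": "0 0 0 0 -0.008 0 0.0876;0 0 0 0 -0.008 0 0.0876;0 0 0 0 -0.008 0 0.0876;0 0 0 0 -0.008 0 0.0876;0 0 0 0 -0.008 0 0.0876;0 0 0 0 -0.008 0 0.0876;0 0 0 0 -0.005 0 0.0876;0 0 0 0 0 0 0.0876"
}}

```text
t: 3.02
eef_pos: [0.507, -0.3618, 0.081]
ee_rot: [-3.141, -0.0, -3.041]
force: [0.1, 1.1, -0.2]
width: 0.0877
gripper_force: 0.0
```

```bash
python3 - <<'E'
from h import *
s,K,W=wcam();p,d=arm.grab_frame("wrist");np.savez("w2.npz",p=p,d=d,K=K,W=W)
print(s["eef_pos"],s["ee_rot"],s["t"],s["force"])
a=np.load("w1.npz");P=wpt(a["K"],a["W"],297.6,195,.025);u,v=wpix(K,W,P);print("mark predicted",u,v)
u,v=int(u)-50,max(int(v)-40,0);print("crop org",u,v)
cv2.imwrite("pics/w2c.png",cv2.resize(p[v:v+110,u:u+150],None,fx=5,fy=5,interpolation=cv2.INTER_CUBIC))
E
```

```text
[ 0.50699893 -0.36182984  0.08100313] [-3.14133441e+00 -4.74135324e-04 -3.04116630e+00] 3.025 [ 0.10734167  1.14304618 -0.16231258]
mark predicted 357.4250383006836 228.7949882947293
crop org 307 188
```

View pics/w2c.png

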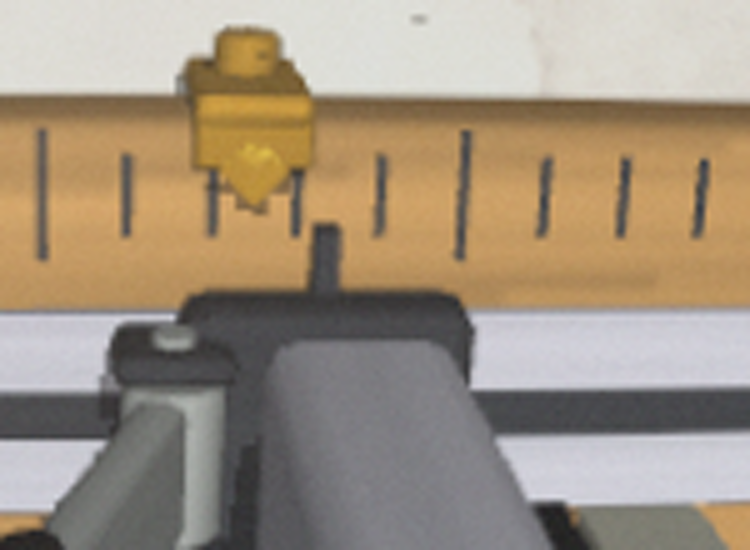

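Marker tip is at about (357,229.6) and nib tip at about (371.8,232.8), so the leg has roughly 9 mm left to go.

```bash
python3 - <<'E'
from h import *
a=np.load("w2.npz");K=a["K"];W=a["W"];t=arm.get_state()["eef_pos"]
A=wpt(K,W,357,229.6,.025);B=wpt(K,W,371.8,232.8,.027);print((B-A)@GY,(A-t)@GX,(B-t)@GX,(A-t)@GY)
E
```

```text
0.008475867751686466 -0.02597220252363163 -0.024637955841164367 0.021114599501708565
```

Emit:
{"api": "move_arm", "payload": {
  "rows": "0 0 0 0 -0.004 0 0.0876;0 0 0 0 -0.003 0 0.0876;0 0 0 0 -0.0013 0 0.0876;0 0 0 0 0 0 0.0876;0 0 0 0 0 0 0.0876"
}}

```text
t: 3.7
eef_pos: [0.5078, -0.3695, 0.0811]
ee_rot: [3.142, -0.0, -3.041]
force: [-0.7, 1.5, -0.4]
width: 0.0878
gripper_force: 0.9
```

```bash
cat >> h.py <<'E'
def snap(n):
    s,K,W=wcam();p,d=arm.grab_frame("wrist");np.savez(n+".npz",p=p,d=d,K=K,W=W)
    print(s["eef_pos"].round(4),s["ee_rot"].round(4),s["t"],s["force"].round(1),s["width"],s["gripper_force"])
    a=np.load("w1.npz");P=wpt(a["K"],a["W"],297.6,195,.025);u,v=wpix(K,W,P)
    u,v=int(u)-50,max(int(v)-40,0);print("crop org",u,v)
    c=cv2.resize(p[v:v+100,u:u+100],None,fx=6,fy=6,interpolation=cv2.INTER_CUBIC);cv2.imwrite(f"pics/{n}.png",c)
def diff(n,mu,mv,nu,nv,ou,ov):
    a=np.load(n+".npz");f=lambda x,o:(x+.5)/6-.5+o
    A=wpt(a["K"],a["W"],f(mu,ou),f(mv,ov),.025);B=wpt(a["K"],a["W"],f(nu,ou),f(nv,ov),.027);print("nib-mark gy",(B-A)@GY)
E
python3 -c "
from h import *
snap('w3')"
```

```text
[ 0.5078 -0.3695  0.0811] [ 3.1415e+00 -3.0000e-04 -3.0408e+00] 3.7 [-0.7  1.5 -0.4] 0.08780985946582662 0.8761322870850563
crop org 320 188
```

View pics/w3.png

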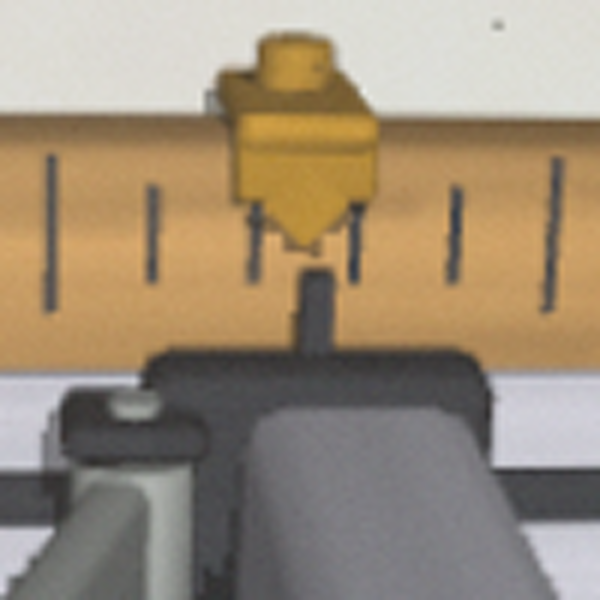

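```bash
python3 -c "
from h import *
diff('w3',306,250,318,270,320,188)
# where is +y pad face & post: positions relative to tcp
print(arm.get_state()['t'])"
```

```text
nib-mark gy 0.0009692000098770267
3.75
```

The leg is within 1 mm of the mark. I'll push it 0.8 mm further, then close down to just wider than the open lever while backing the arm off in step, so the +y pad stays put.

Emit:
{"api": "move_arm", "payload": {
  "rows": "0 0 0 0 -0.0009 0 0.0876;0 0 0 0 0 0 0.0876;0 0 0 0 0.004 0 0.0796;0 0 0 0 0.004 0 0.0716;0 0 0 0 0.0036 0 0.0644;0 0 0 0 0 0 0.0644;0 0 0 0 0 0 0.0644",
  "squeeze": 25
}}

```text
t: 4.62
eef_pos: [0.5071, -0.3587, 0.0814]
ee_rot: [-3.142, 0.0, -3.041]
force: [0.6, 1.1, 0.8]
width: 0.0642
gripper_force: 0.7
```

```bash
python3 -c "
from h import *
snap('w4')"
```

```text
[ 0.5071 -0.3587  0.0814] [-3.1416e+00  2.0000e-04 -3.0407e+00] 4.625 [0.6 1.1 0.8] 0.06423889469776217 0.6866690889000893
crop org 302 187
```

View pics/w4.png

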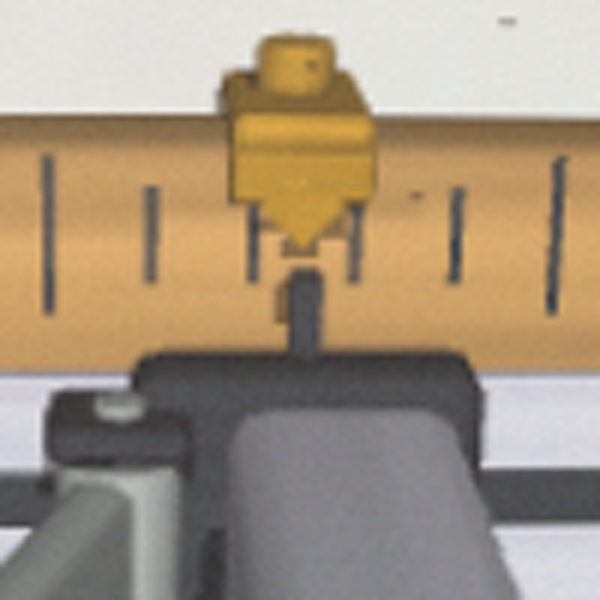

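The nib at (306,270) is within about 0.3 mm of the marker tip at (302,253). Now I squeeze in step with the arm.

Emit:
{"api": "move_arm", "payload": {
  "rows": "0 0 0 0 0.001 0 0.0622;0 0 0 0 0.001 0 0.0602;0 0 0 0 0.001 0 0.0582;0 0 0 0 0.001 0 0.0562;0 0 0 0 0.001 0 0.0542;0 0 0 0 0.001 0 0.0522;0 0 0 0 0.001 0 0.0502;0 0 0 0 0 0 0.0502"
}}

```text
t: 5.68
eef_pos: [0.5063, -0.3518, 0.0814]
ee_rot: [-3.142, 0.0, -3.041]
force: [-0.6, 1.2, 3.1]
width: 0.0504
gripper_force: 6.4
```

```bash
python3 -c "
from h import *
snap('w5')"
```

```text
[ 0.5063 -0.3518  0.0814] [-3.1415e+00  1.0000e-04 -3.0408e+00] 5.675 [-0.6  1.2  3.1] 0.050421326874043854 6.433633198030293
crop org 290 188
```

View pics/w5.png

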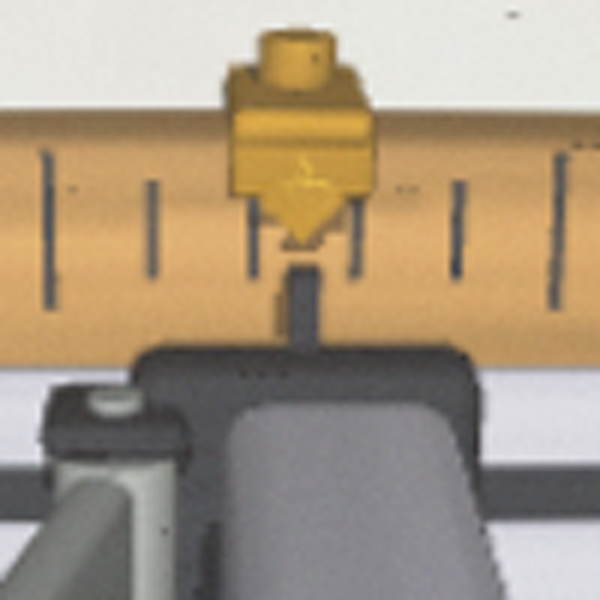

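It's still on the mark (nib 304, tip 303) with the lever part shut. I keep closing.

Emit:
{"api": "move_arm", "payload": {
  "rows": "0 0 0 0 0.001 0 0.0482;0 0 0 0 0.001 0 0.0462;0 0 0 0 0.001 0 0.0442;0 0 0 0 0.001 0 0.0422;0 0 0 0 0.001 0 0.0402;0 0 0 0 0.001 0 0.0382;0 0 0 0 0.0008 0 0.0366;0 0 0 0 0 0 0.0366"
}}

```text
t: 6.72
eef_pos: [0.5056, -0.345, 0.0814]
ee_rot: [-3.142, 0.0, -3.041]
force: [-1.2, -0.1, 5.6]
width: 0.0364
gripper_force: 5.0
```

Emit:
{"api": "move_arm", "payload": {
  "rows": "0 0 0 0 0.0003 0 0.0355;0 0 0 0 0 0 0.034;0 0 0 0 0 0 0.030;0 0 0 0 0 0 0.025;0 0 0 0 0 0 0.025;0 0 0 0 0 0 0.025",
  "squeeze": 30
}}

```text
t: 7.48
eef_pos: [0.5055, -0.3443, 0.0814]
ee_rot: [3.141, 0.0, -3.041]
force: [-0.8, 2.4, 6.5]
width: 0.0345
gripper_force: 30.0
```

```bash
python3 -c "
from h import *
snap('w6')
p=np.load('w6.npz')['p'];c=cv2.imread('pics/w6.png');cv2.imwrite('pics/w6.png',np.hstack([c,p[150:450,220:420].repeat(2,0)]))"
```

```text
[ 0.5055 -0.3443  0.0814] [ 3.1411  0.     -3.0408] 7.475 [-0.8  2.4  6.5] 0.034534322715981086 30.001061260700226
crop org 277 188
```

View pics/w6.png

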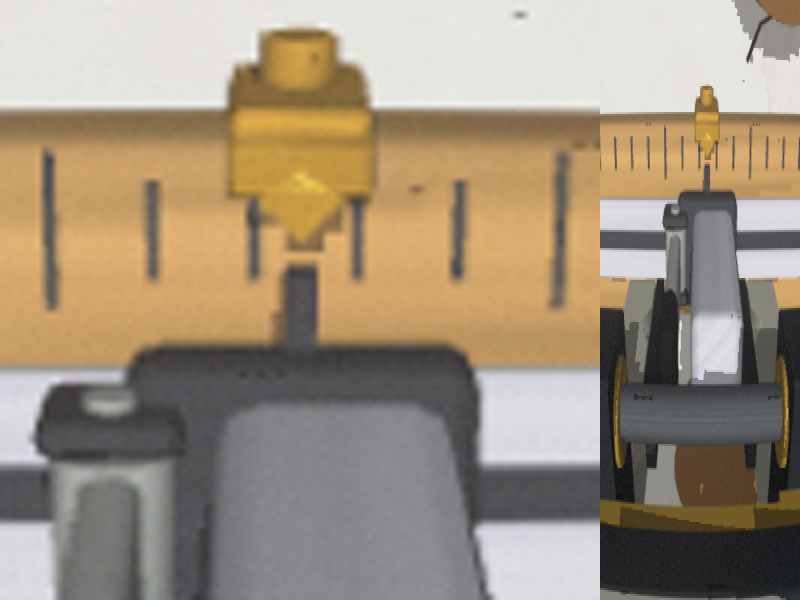

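The lever is upright and the fingers have stalled at 34.5 mm under 30 N, so it is shut. The nib (302) is on the marker tip (303), so I'm handing in.

```bash
python3 -c "
from station import arm
print(arm.job_done())"
```

```text
the job is handed in; nothing more can be done
None
```

The leg's nib is on the brass marker tip, about one enlarged-crop pixel or roughly 0.1 mm off; the cam lever is fully shut, the gripper still squeezes post and lever at 30 N, and I handed the job in at about 7.5 s without going near the spools or tablet.

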